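Light-cure the glued whistle

TASK

The glue on the clay whistle in the curing box is ready to set. Lower the amber lid gently until it is fully shut, and only then turn the spring-return dial clockwise past its first and second clicks to the third (three orange dots) and keep it there against the spring for about three seconds. Finish while still holding the dial at the third click, with the lid shut, the whistle where it lay and the things round the box undisturbed.

Things in the scene. Friction and masses are not known exactly. Their poses are not given: they have to be found in the camera images.
- curing_box: White light-curing box, 150 (x) x 250 (y) mm, fixed on the table. Origin: centre of the underside; x to its back (hinge side), y to its left, z up. Left (y -30 to 125 mm): open chamber, rim 66 and floor 20 mm high, under the lid. Right (y -125 to -32): control pod, flat grey deck 82 mm high with the dial; behind the dial a ring marks rest, then 1, 2 white and 3 orange dots the clicks.
- lid_hinge (a point): Middle of the lid's hinge axis, at x +68, y +47.5, z 70 mm in the frame of curing_box; the hinge axis is along the box's y. Orientation is that of the box.
- lid (a joint): Lid angle, rad: 0 = shut, level; grows as the front edge rises (stop at 1.5). Starts at 0.9 to 1.3. Black frame 151 mm wide, amber window; outer face 6 mm beyond the hinge axis, reaching 141 mm from the hinge, front tab to 158 mm. A friction hinge holds it at any angle; 1 to 3 N at the front edge moves it. Closed fingers can push it shut on its outer face. About 0.2 kg.
- lid_tab (a point): Upper face of the lid's front tab (44 mm wide, 21 deep, 7 thick), 148 mm from the hinge axis, on the lid's middle line. Its frame turns with the lid: x toward the hinge, z out of the outer face. When shut it is 75.5 mm above the table.
- dial_knob: Black knob: skirt 47 mm across, 7.5 mm high, and a bar grip 44 long, 13 thick, from 7 to 31 mm above the deck, white pointer line at one end. Origin: on the dial's vertical axis at deck level (82 mm above the table), at x -12, y -78.5 mm of curing_box. x along the bar to the pointer, y across it (pinch here), z up. At rest the pointer aims 0.63 rad left of the box's x axis.
- dial (a joint): Turn of the dial, rad: 0 = rest, growing clockwise seen from above. Clicks at 0.42, 0.84 and 1.26 (first, second, third), end stop at 1.36. A spring turns it back to rest from everywhere once let go: 0.10 N m at rest, 0.20 N m at the third click; each click adds up to about 0.05 N m either way.
- whistle: Small brown clay whistle, 34 x 80 x 29 mm, lying loose on the chamber floor. Origin: centre of its underside.
- glue_tube: Bystander: red, white and blue glue tube, 35 x 131 x 25 mm, loose on the table in front of the box, to the left of the vice. Origin: centre of the underside.
- wax_tin: Bystander: round green and white wax tin, 58 mm across, 22 mm high, loose on the table to the left of the box. Origin: centre of the underside.
- dropper_bottle: Bystander: amber dropper bottle with black dropper, 33 mm across, 102 mm high, standing loose on the table to the right of the vice. Origin: centre of the underside.

How it is judged:
By the outcome, as a careful person would: the job done as asked, in the order asked, and still so for the second after the job is handed in, while the arm keeps its last pose, push and grip.
It also fails if it takes over 58 s, if anything falls off the work surface, if the arm or the gripper's body presses on something with over 40 N, if the wrist force passes 120 N, or if a joint passes its speed limit or range.

ROBOT

A 7-joint arm with a two-finger parallel gripper is mounted at the origin on a cart in front of the work surface, level with it; the furniture and walls round the work are solid. World frame = base frame: x ahead of the robot, y to its left, z up, the work surface at z = 0. Lengths are in m, angles in degrees, forces in N, time in s.
With the tool pointing down it reaches from about 0.425 to 1.025 m from the base axis. Payload 9.4 kg.
Tool frame: the origin (TCP) lies between the finger pads; the fingertips stand 25 mm ahead of it and the grasp point (between the pads) lies 6 mm ahead of it (tip_reach is the distance from the TCP to the fingertips, in m); z points along the fingers, y is the line along which they close (so a half turn about z gives the same grasp; the last joint's range is limited). The gripper opens to 93 mm and grips with 3 to 60 N. Pads are 15 mm wide; open, the fingers measure 128 mm over their backs; the gripper's body (75 mm by 188 mm) begins 65 mm behind the grasp point.
Start: joints at [-80.884, 34.337, -0.143, 91.639, 0.103, 54.024, -4.572], TCP at [0.169, 0.705, 0.244] pointing down, gripper open.
Joint ranges: [-147.43, 147.43], [-19.82, 112.94], [-74.19, 73.91], [6.32, 146.72], [-59.91, 239.91], [6.04, 106.73], [-150.56, 150.56]. Speed limits (degrees/s): [127.2, 127.2, 172.46, 172.46, 180, 180, 180].

INTERFACE

Orientations are given as a 3x3 rotation matrix whose columns are the frame's x, y, z axes.
In Python, from rig import * gives the robot as it stands.
- The arm moves only by the shell command python3 -m handwheel 'ROWS' [FORCE]. ROWS is JSON, a list of rows, each a list of 7 numbers: the closure, from -1 (fully open) to 1 (shut), then the shift along the tool's x, y, z in mm, then the turn, a rotation vector about the tool's x, y, z in rad. In form: [[claw, dx, dy, dz, rx, ry, rz], ...]. A call has 1 to 8 rows; each row shifts and turns the commanded pose from where the row before left it, along the tool's axes as they then stand; what a row does not reach is not made up. A row lasts 1/10 s, in which the tool goes at most 50 mm and 8.59 degrees, less where a joint would pass 70% of its speed; a pose out of reach is approached as far as the arm can. A call is refused whole if a number of a shift passes 50 or a number of a turn 0.15, either way. A call with a gripper value outside its range is refused whole. The fingers move at their own pace and stop on an object; FORCE is the grip in N (left out, the last holds). Time passes only in rows, so rows that do not move let the fingers close. It gives the time, the measured TCP pose, the force, the opening and the grip force at its end, in the units of the state.
- read_state(): the state, without advancing time (a new reading comes with each control period).
- grab_frame(name): name is "scene" or "top" or "wrist"; returns a dict with "color" (480x640x3 uint8, red, green, blue), "z_map" (480x640 float32, m along the optical axis (not along the pixel's ray), 0 where there is no reading), "fx", "fy", "cx", "cy" (pixels), "xyz" and "orientation" of the camera in the world; the wrist camera has in their place "T_tool_cam" (4x4, takes a point from camera to tool coordinates, whose origin is the TCP and whose axes are the flange's). Camera axes: x right, y up, looking along -z (the intrinsics and any distortion apply to the point x, -y, -z); pixel columns grow to the right and rows downward; lengths in m; the calibration is good to about 2 mm. A picture is of the moment at which its call begins: read the wrist's pose just before it.
- sign_off(): hands the job in; it is judged then, once.
Trained networks look in a picture, given as the dict that the camera call returned (one of the last four; its "shot" number tells which), for a name from the list of things; names that differ only in an ending like _2 or _b are one class to them, and where a whole thing is asked for, a point or a joint stands for the part that bears it (a point fixed in the world has none). Each returns a list of dicts, best first, with "score" (0 to 1); they miss things now and then, are a little off and sometimes report something else, mostly with a low value. They report only what shows in the picture. A call takes as long as a camera call.
- look_for(picture, query): "location" ([x, y, z] in m, in world coordinates, good to about 4 mm: the middle of the surface that is visible of it).
The state is a dict: "clock": time; "joints": joint angles; "dq": joint speeds; "effort": joint torques, N m; "position": TCP position; "tcp_rot": TCP orientation; "wrist_force": force on the tool from outside, world axes, zero at the start; "moment": the same for the moment, N m; "gripper_width": opening from 0.0 (shut) to 1.0 (fully open); "gripper_force": force on a finger pad.
Only numpy, scipy, OpenCV 4.12 (cv2) and the standard library are available. Lean on these libraries where they do the work, as an engineer would, in place of code of your own. Each camera call takes 0.05 s, during which the arm holds its last target. There are 200 camera calls.

## Working session

There is one attempt and no reset: what is moved stays moved. The work goes in short steps, Python scripts to look and compute and a shell command to move; the robot and the scene stay as the last step left them, time stands still between calls to the robot, and variables do not carry over. Pictures are saved under pics/ and viewed, at most 10 in all, crops included, and the job is handed in when it is done.

```bash
mkdir -p pics; ls; cat > h.py <<'E'
from rig import *
import numpy as np, cv2
def world(f,mask=None):
    z=f["z_map"];v,u=np.indices(z.shape)
    p=np.stack([(u-f["cx"])/f["fx"]*z,-(v-f["cy"])/f["fy"]*z,-z],-1)
    return p@np.array(f["orientation"]).T+np.array(f["xyz"])
E
python3 - <<'E'
from h import *
s=read_state();print(s)
for n in("scene","top"):
    f=grab_frame(n);print(n,[k for k in f],f["xyz"],f["fx"]);cv2.imwrite(f"pics/{n}1.png",f["color"][...,::-1])
    np.savez(f"{n}1.npz",w=world(f),c=f["color"],z=f["z_map"])
    for q in("curing_box","lid","lid_tab","dial_knob","whistle","glue_tube","wax_tin","dropper_bottle"):
        print(q,[(np.round(r["location"],3),round(r["score"],2)) for r in look_for(f,q)[:2]])
E
```

```text
pics
{'clock': 0.0, 'joints': array([-80.88372014,  34.38460527,  -0.14591794,  91.68111202,
         0.10463039,  54.02263531,  -4.57501292]), 'dq': array([ 0.06849257, -0.03783394,  0.01566109, -0.00031562,  0.07148169,
        0.02432446,  0.04513366]), 'effort': array([ 1.15698845e-05, -7.65074372e+01,  1.49741460e+00, -2.52345085e+01,
       -5.23745490e-02,  1.70073286e-02,  1.50791993e-04]), 'position': array([0.16929539, 0.70449583, 0.24275765]), 'tcp_rot': array([[-9.72332129e-01,  2.33602634e-01, -2.01700127e-04],
       [ 2.33602666e-01,  9.72330943e-01, -1.52698136e-03],
       [-1.60587593e-04, -1.53185072e-03, -9.99998814e-01]]), 'wrist_force': array([ 0.00519135,  0.21943579, -0.67902188]), 'moment': array([ 0.02556298, -0.03080833,  0.02254701]), 'gripper_force': 0.0, 'gripper_width': 1.0015733593198386}
scene ['color', 'z_map', 'fx', 'fy', 'cx', 'cy', 'xyz', 'orientation', 'shot'] [0.05256457 0.49348068 0.60786382] 460.1043209409566
curing_box [(array([ 0.601, -0.074,  0.07 ]), 0.75)]
lid [(array([ 0.628, -0.031,  0.148]), 0.94)]
lid_tab [(array([ 0.627, -0.034,  0.1
[... 225 characters left out ...]
28, 0.015]), 0.9)]
wax_tin [(array([0.56 , 0.278, 0.019]), 0.71)]
dropper_bottle [(array([ 0.344, -0.188,  0.052]), 0.95), (array([ 0.602, -0.073,  0.068]), 0.68)]
top ['color', 'z_map', 'fx', 'fy', 'cx', 'cy', 'xyz', 'orientation', 'shot'] [ 0.38071415 -0.01084264  1.21384903] 533.7139065657237
curing_box [(array([ 0.601, -0.102,  0.083]), 0.62)]
lid [(array([ 0.625, -0.042,  0.157]), 0.56)]
lid_tab [(array([ 0.626, -0.042,  0.156]), 0.87)]
dial_knob [(array([ 0.597, -0.169,  0.089]), 0.72)]
whistle [(array([ 0.595, -0.051,  0.043]), 0.57)]
glue_tube [(array([0.43 , 0.11 , 0.014]), 0.95)]
wax_tin [(array([0.565, 0.271, 0.022]), 0.67)]
dropper_bottle [(array([ 0.354, -0.194,  0.067]), 0.81)]
```

View pics/top1.png

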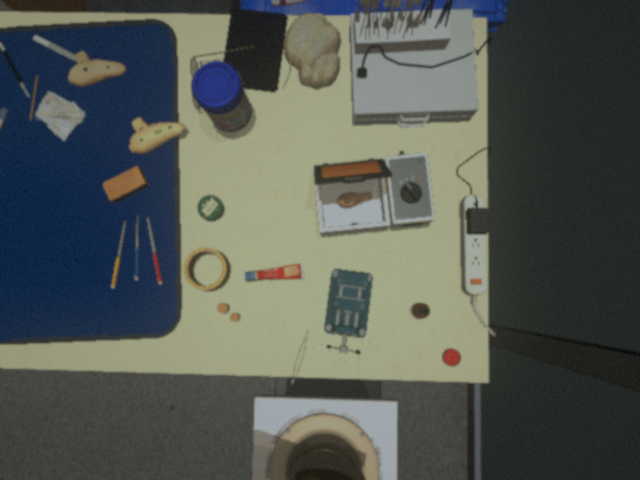

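View pics/scene1.png

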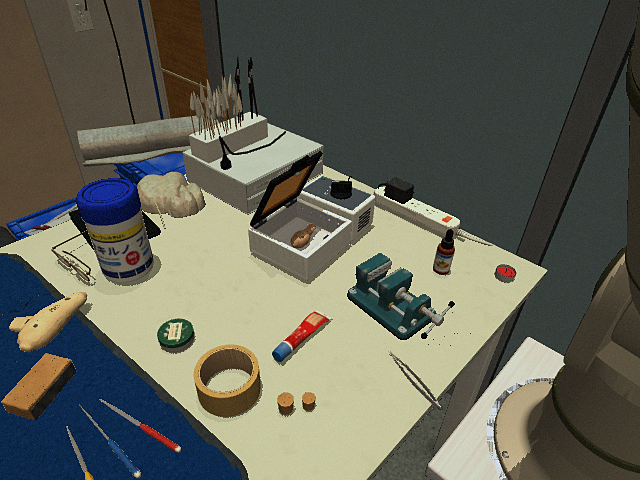

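The top view shows the box at about (315–435, 155–233) with its hinge at the far side, the lid's black edge at row 165, the dial at (410,191) and the whistle at (352,199). The scene view shows the lid standing open, with the vice in front and the dropper bottle on the right.

```bash
python3 - <<'E'
from h import *
w=np.load("top1.npz")["w"]; c=np.load("top1.npz")["c"]
sub=np.s_[150:240,305:445]
W=w[sub].reshape(-1,3)
t=w[250:330,250:320].reshape(-1,3);print("table z",np.median(t[:,2]))
d=W[(abs(W[:,2]-.082)<.006)&(W[:,1]<-.11)&(W[:,1]>-.25)&(W[:,0]<.7)]
r=cv2.minAreaRect((d[:,:2]*1000).astype(np.float32));print("deck",r,np.median(d[:,2]),len(d))
# box all > .05
b=W[(W[:,2]>.06)&(W[:,2]<.09)]
r=cv2.minAreaRect((b[:,:2]*1000).astype(np.float32));print("box",r)
k=W[(W[:,2]>.102)&(W[:,2]<.12)&(W[:,1]<-.12)]
print("knob top",k.mean(0) if len(k) else 0,len(k),cv2.minAreaRect((k[:,:2]*1000).astype(np.float32)) if len(k)>3 else 0)
# lid from scene
ws=np.load("scene1.npz")["w"].reshape(-1,3)
for q in (W,ws):
    l=q[(q[:,2]>.095)&(q[:,2]<.25)&(q[:,0]>.58)&(q[:,0]<.72)&(q[:,1]>-.12)&(q[:,1]<.06)]
    m=l.mean(0);_,s,V=np.linalg.svd(l-m);print("lid",len(l),m,V[2],s/np.sqrt(len(l)),l.max(0),l.min(0))
# box front/hi edges in scene
cr=cv2.resize(c[140:250,290:460][...,::-1],None,fx=4,fy=4,interpolation=cv2.INTER_CUBIC);cv2.imwrite("pics/crop.png",cr)
E
```

```text
table z -0.00055123532197765
deck ((614.695556640625, -168.82598876953125), (151.44715881347656, 96.99140167236328), 8.344886779785156) 0.08210583463393806 2550
box ((605.1759643554688, -93.08409118652344), (150.96197509765625, 250.40328979492188), 7.076035499572754)
knob top [ 0.6026165  -0.17123253  0.11123268] 146 ((603.4591064453125, -172.0361785888672), (43.051597595214844, 13.95217514038086), 45.00031661987305)
lid 1301 [ 0.62627144 -0.04212517  0.16146656] [-0.87946444 -0.11227715 -0.46253232] [0.04300709 0.03930354 0.00161666] [0.66848967 0.0348603  0.21571686] [ 0.59381705 -0.11895283  0.09500413]
lid 1550 [ 0.62133136 -0.03325275  0.15656964] [0.88443893 0.10766114 0.45406701] [0.04593612 0.03791454 0.00184025] [0.66079968 0.03872382 0.21487458] [ 0.59108952 -0.1171931   0.09518675]
```

View pics/crop.png

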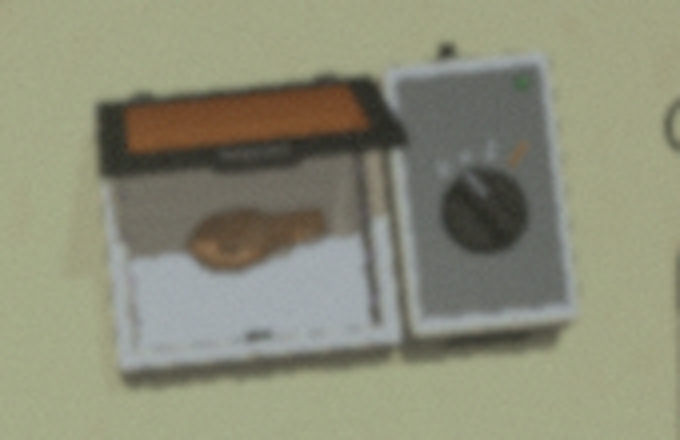

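```bash
python3 -m handwheel '[[1,0,0,-50,0,0,0],[1,0,0,-50,0,0,0],[1,0,0,-45,0,0,0],[1,-35,-34,0,0,0,0],[1,-35,-34,0,0,0,0],[1,-35,-34,0,0,0,0],[1,-35,-34,0,0,0,0],[1,-35,-34,0,0,0,0]]' 20
python3 -m handwheel '[[1,-35,-34,0,0,0,0],[1,-35,-34,0,0,0,0],[1,-35,-34,0,0,0,0],[1,-35,-34,0,0,0,0],[1,-35,-34,0,0,0,0],[1,-35,-34,0,0,0,0],[1,-35,-34,0,0,0,0],[1,-35,-34,0,0,0,0]]'
python3 -m handwheel '[[1,-35,-34,0,0,0,0],[1,-35,-34,0,0,0,0],[1,-35,-34,0,0,0,0],[1,-35,-34,0,0,0,0],[1,-35,-34,0,0,0,0],[1,0,0,0,0,0,0.149],[1,0,0,0,0,0,0.149],[1,0,0,0,0,0,0.149]]'
python3 -m handwheel '[[1,0,0,0,0,0,0.149],[1,0,0,0,0,0,0.149],[1,0,0,0,0,0,0.149],[1,0,0,0,0,0,0.149],[1,0,0,0,0,0,0.149],[1,0,0,0,0,0,0.149],[1,0,0,0,0,0,0.149],[1,0,0,0,0,0,0.149]]'
python3 -m handwheel '[[1,0,0,0,0,0,0.149],[1,0,0,0,0,0,0.149],[1,0,0,0,0,0,0.149],[1,0,0,0,0,0,0.149],[1,0,0,0,0,0,0.149],[1,0,0,0,0,0,0.149],[1,0,0,0,0,0,0.149],[1,0,0,0,0,0,0.149]]'
```

```text
clock: 1.7
position: [0.3006, 0.4969, 0.3889]
tcp_rot: [[-0.972, 0.234, 0.0], [0.234, 0.972, 0.0], [-0.0, 0.0, -1.0]]
wrist_force: [0.0, 0.4, -0.0]
gripper_width: 0.36
gripper_force: 0.0
clock: 2.5
position: [0.5092, 0.167, 0.389]
tcp_rot: [[-0.972, 0.233, 0.001], [0.233, 0.972, 0.001], [-0.001, 0.001, -1.0]]
wrist_force: [0.7, -0.1, 0.0]
gripper_width: 0.006
gripper_force: 0.0
clock: 3.3
position: [0.639, -0.0381, 0.3885]
tcp_rot: [[-0.771, 0.637, -0.0], [0.637, 0.771, 0.0], [0.0, -0.0, -1.0]]
wrist_force: [0.3, -0.4, -0.6]
gripper_width: 0.008
gripper_force: 0.0
clock: 4.1
position: [0.6389, -0.0372, 0.3888]
tcp_rot: [[0.305, 0.952, 0.0], [0.952, -0.305, 0.0], [0.0, 0.0, -1.0]]
wrist_force: [0.0, 0.6, -0.7]
gripper_width: 0.003
gripper_force: 0.0
clock: 4.9
position: [0.639, -0.0371, 0.3887]
tcp_rot: [[0.998, 0.069, 0.0], [0.069, -0.998, 0.0], [0.0, -0.0, -1.0]]
wrist_force: [-0.2, -1.0, -0.0]
gripper_width: 0.01
gripper_force: 0.0
```

```bash
python3 -m handwheel '[[1,2,4,0,0,0,-0.056],[1,0,0,40,0,0,0],[1,0,0,40,0,0,0],[1,0,0,40,0,0,0],[1,0,0,30,0,0,0],[1,0,0,13,0,0,0],[1,0,0,0,0,0,0]]'
python3 - <<'E'
from h import *
s=read_state();R=s["tcp_rot"];print(s["position"],np.round(R[:,0],4))
ps=.126;C=np.array([.6052,-.0931]);B=np.array([[np.cos(ps),-np.sin(ps)],[np.sin(ps),np.cos(ps)]])
b=B.T@(s["position"][:2]-C)*1000;print("box frame",b,"tip z",s["position"][2]*1000-25)
th=np.r_[np.linspace(1.12,.16,25),np.linspace(.14,-.02,9)]
x=75.5-137*np.cos(th)+6*np.sin(th);z=70+137*np.sin(th)+6*np.cos(th)
print("start",x[0],z[0]);
for a in zip(th[1:],np.diff(x),-np.diff(z),z[1:]):print(np.round(a,2))
f=grab_frame("scene");cv2.imwrite("pics/s2.png",f["color"][100:340,160:480][...,::-1])
E
```

```text
clock: 5.6
position: [0.6408, -0.0409, 0.2245]
tcp_rot: [[0.991, 0.13, -0.002], [0.13, -0.991, -0.0], [-0.002, -0.0, -1.0]]
wrist_force: [0.0, -0.1, 0.0]
gripper_width: 0.003
gripper_force: 0.0
[ 0.64078245 -0.04091681  0.22447157] [ 0.9915  0.1304 -0.0023]
box frame [41.85806417 47.29797422] tip z 199.47157293912156
start 21.212107513149476 195.92785525584145
[  1.08  -4.99   2.27 193.66]
[  1.04  -4.9    2.47 191.19]
[  1.    -4.79   2.66 188.52]
[  0.96  -4.68   2.85 185.67]
[  0.92  -4.57   3.04 182.63]
[  0.88  -4.44   3.22 179.41]
[  0.84  -4.31   3.39 176.02]
[  0.8   -4.17   3.56 172.46]
[  0.76  -4.02   3.73 168.73]
[  0.72  -3.87   3.88 164.85]
[  0.68  -3.71   4.04 160.81]
[  0.64  -3.55   4.18 156.63]
[  0.6   -3.38   4.32 152.31]
[  0.56  -3.2    4.45 147.86]
[  0.52  -3.02   4.58 143.28]
[  0.48  -2.84   4.69 138.59]
[  0.44  -2.65   4.8  133.78]
[  0.4   -2.45   4.91 128.88]
[  0.36  -2.26   5.   123.88]
[  0.32  -2.05   5.09 118.79]
[  0.28  -1.85   5.16 113.63]
[  0.24  -1.64   5.23 108.39]
[  0.2   -1.43   5.3  103.1 ]
[ 0.16 -1.22  5.35 97.75]
[ 0.14 -0.53  2.69 95.06]
[ 0.12 -0.47  2.7  92.36]
[ 0.1  -0.42  2.71 89.65]
[ 8.000e-02 -3.700e-01  2.720e+00  8.693e+01]
[ 6.00e-02 -3.10e-01  2.72e+00  8.42e+01]
[ 4.000e-02 -2.600e-01  2.730e+00  8.147e+01]
[ 2.000e-02 -2.000e-01  2.740e+00  7.874e+01]
[ 0.   -0.15  2.74 76.  ]
[-2.000e-02 -9.000e-02  2.740e+00  7.326e+01]
```

View pics/s2.png

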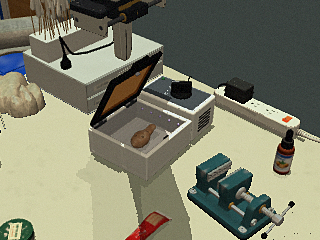

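The crop shows the closed fingers at about (120,45), behind and above the open lid, whose top edge runs (125,80)–(160,52). I'll start the push.

```bash
python3 -m handwheel '[[1,-7,0,1,0,0,0],[1,-7,0,1,0,0,0],[1,-6.6,0,1.5,0,0,0],[1,-5,0,2.3,0,0,0],[1,-4.9,0,2.5,0,0,0],[1,-4.8,0,2.7,0,0,0],[1,-4.7,0,2.8,0,0,0]]'
python3 -m handwheel '[[1,-4.6,0,3,0,0,0],[1,-4.4,0,3.2,0,0,0],[1,-4.3,0,3.4,0,0,0],[1,-4.2,0,3.6,0,0,0],[1,-4,0,3.7,0,0,0],[1,-3.9,0,3.9,0,0,0],[1,-3.7,0,4,0,0,0],[1,-3.5,0,4.2,0,0,0]]'
python3 - <<'E'
from h import *
f=grab_frame("scene");cv2.imwrite("pics/s3.png",f["color"][100:340,160:480][...,::-1])
E
```

```text
clock: 6.35
position: [0.6013, -0.0463, 0.2117]
tcp_rot: [[0.991, 0.131, 0.0], [0.131, -0.991, 0.0], [0.0, -0.0, -1.0]]
wrist_force: [0.7, 0.7, 1.3]
gripper_width: 0.005
gripper_force: 0.6
clock: 7.15
position: [0.5689, -0.0506, 0.1825]
tcp_rot: [[0.991, 0.13, -0.0], [0.13, -0.991, 0.0], [-0.0, -0.0, -1.0]]
wrist_force: [-0.6, 0.8, 0.7]
gripper_width: 0.008
gripper_force: 0.5
```

View pics/s3.png

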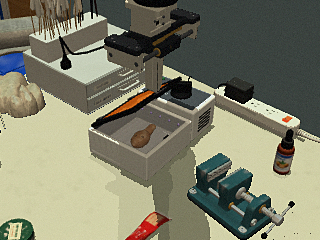

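The lid follows: its front edge is now lower at about (185,78), the finger stands on its outer face, and the whistle is untouched. Continuing along the arc, slower at the end.

```bash
python3 -m handwheel '[[1,-3.4,0,4.3,0,0,0],[1,-3.2,0,4.4,0,0,0],[1,-3,0,4.6,0,0,0],[1,-2.8,0,4.7,0,0,0],[1,-2.7,0,4.8,0,0,0],[1,-2.5,0,4.9,0,0,0],[1,-2.3,0,5,0,0,0],[1,-2,0,5.1,0,0,0]]'
python3 -m handwheel '[[1,-1.8,0,5.2,0,0,0],[1,-1.6,0,5.2,0,0,0],[1,-1.4,0,5,0,0,0],[1,-1.1,0,4,0,0,0],[1,-0.8,0,3,0,0,0],[1,-0.6,0,2.7,0,0,0],[1,-0.5,0,2.7,0,0,0]]'
python3 -m handwheel '[[1,-0.4,0,2,0,0,0],[1,-0.4,0,2,0,0,0],[1,-0.3,0,2,0,0,0],[1,-0.3,0,2,0,0,0],[1,-0.3,0,2,0,0,0]]'
```

```text
clock: 8.0
position: [0.5473, -0.0535, 0.1446]
tcp_rot: [[0.991, 0.13, -0.0], [0.13, -0.991, 0.0], [-0.0, -0.0, -1.0]]
wrist_force: [-0.5, 0.4, 1.1]
gripper_width: 0.006
gripper_force: 0.4
clock: 8.7
position: [0.54, -0.0545, 0.1171]
tcp_rot: [[0.991, 0.131, 0.0], [0.131, -0.991, -0.0], [0.0, 0.0, -1.0]]
wrist_force: [0.2, -0.2, 0.6]
gripper_width: 0.001
gripper_force: 0.3
clock: 9.2
position: [0.5382, -0.0547, 0.1071]
tcp_rot: [[0.991, 0.13, 0.0], [0.13, -0.991, -0.0], [0.0, 0.0, -1.0]]
wrist_force: [0.7, 0.2, 0.5]
gripper_width: 0.008
gripper_force: 0.3
```

```bash
python3 -m handwheel '[[1,-0.2,0,1.5,0,0,0],[1,-0.2,0,1.5,0,0,0],[1,-0.1,0,1,0,0,0],[1,0,0,1,0,0,0]]'
python3 -m handwheel '[[1,0,0,0.7,0,0,0],[1,0,0,0.7,0,0,0],[1,0,0,0,0,0,0]]'
```

```text
clock: 9.6
position: [0.5376, -0.0548, 0.1022]
tcp_rot: [[0.991, 0.13, -0.0], [0.13, -0.991, 0.0], [-0.0, -0.0, -1.0]]
wrist_force: [-0.2, -0.3, 0.6]
gripper_width: 0.01
gripper_force: 0.3
clock: 9.9
position: [0.5376, -0.0548, 0.1013]
tcp_rot: [[0.991, 0.13, 0.0], [0.13, -0.991, 0.001], [0.0, -0.001, -1.0]]
wrist_force: [-0.8, 0.8, 7.8]
gripper_width: 0.007
gripper_force: 3.9
```

```bash
python3 -m handwheel '[[1,0,0,0.8,0,0,0],[1,0,0,0,0,0,0],[1,0,0,-20,0,0,0],[1,0,0,-50,0,0,0],[1,0,0,-50,0,0,0]]'
python3 -m handwheel '[[0,17,42,0,0,0,0],[0,17,42,0,0,0,0],[0,16,41,0,0,0,0],[0,0,0,0,0,0,-0.125],[0,0,0,0,0,0,-0.125],[0,0,0,0,0,0,-0.125],[0,0,0,0,0,0,-0.125],[0,0,0,0,0,0,-0.125]]'
python3 -m handwheel '[[0,0,0,0,0,0,0]]'
python3 - <<'E'
from h import *
s=read_state();f=grab_frame("wrist");P=s["position"];R=s["tcp_rot"];T=f["T_tool_cam"]
f["orientation"]=R@T[:3,:3];f["xyz"]=P+R@T[:3,3];w=world(f);np.savez("w1.npz",w=w,c=f["color"])
W=w.reshape(-1,3);W=W[np.isfinite(W).all(1)&(f["z_map"].ravel()>0)]
k=W[(W[:,2]>.105)&(W[:,2]<.12)&(np.hypot(W[:,0]-.603,W[:,1]+.172)<.035)]
print(P,len(k),k.mean(0) if len(k) else 0, cv2.minAreaRect((k[:,:2]*1000).astype(np.float32)) if len(k) else 0)
d=W[(abs(W[:,2]-.082)<.005)];print("deck z",np.median(d[:,2]))
l=W[(abs(W[:,2]-.074)<.005)];print("lid z",np.median(l[:,2]),len(l))
t=grab_frame("top");wt=world(t)
L=wt[150:245,305:400].reshape(-1,3);L=L[(L[:,2]>.06)];bx=(L[:,:2]-[.6052,-.0931])@np.array([np.cos(.126),np.sin(.126)])
by=(L[:,:2]-[.6052,-.0931])@np.array([-np.sin(.126),np.cos(.126)])
for lo in range(-90,70,20):
    m=(bx*1e3>lo)&(bx*1e3<lo+20)&(abs(by-.0475)<.06);print(lo,m.sum(),np.round(np.percentile(L[m,2],[10,50,90]),4) if m.sum() else 0)
cv2.imwrite("pics/w1.png",np.hstack([cv2.resize(f["color"],(440,330)),cv2.resize(t["color"][140:250,290:440],None,fx=2.4,fy=3)])[...,::-1])
E
```

```text
clock: 10.4
position: [0.5368, -0.055, 0.2209]
tcp_rot: [[0.992, 0.13, -0.003], [0.13, -0.992, -0.001], [-0.003, 0.0, -1.0]]
wrist_force: [1.2, 0.8, 0.1]
gripper_width: 0.003
gripper_force: 0.0
clock: 11.2
position: [0.6033, -0.1721, 0.2199]
tcp_rot: [[0.724, 0.69, -0.0], [0.69, -0.724, 0.0], [-0.0, -0.0, -1.0]]
wrist_force: [1.1, 0.2, -0.6]
gripper_width: 0.5
gripper_force: 0.0
clock: 11.3
position: [0.6033, -0.1723, 0.2202]
tcp_rot: [[0.727, 0.687, 0.0], [0.687, -0.727, 0.001], [0.001, -0.0, -1.0]]
wrist_force: [-0.3, 0.1, -0.3]
gripper_width: 0.5
gripper_force: 0.0
[ 0.60329614 -0.1723162   0.22016492] 1123 [ 0.60294954 -0.17077065  0.11273914] ((602.1499633789062, -171.6409912109375), (44.541748046875, 12.919205665588379), 43.138919830322266)
deck z 0.08389179028985233
lid z 0.07550727408043001 46456
-90 347 [0.6875 0.6998 0.7086]
-70 6 [0.6659 0.6729 0.6761]
-50 0 0
-30 0 0
-10 0 0
10 75 [0.0717 0.0746 0.0767]
30 219 [0.072  0.0748 0.0773]
50 311 [0.0663 0.0751 0.0783]
```

View pics/w1.png

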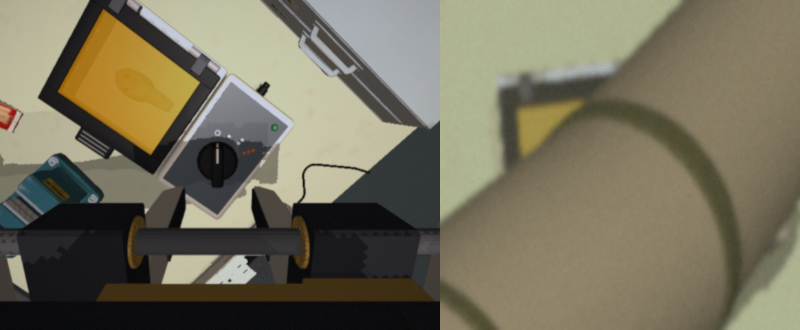

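The wrist view (left) shows the lid flat and shut, with the whistle visible in place under the window. The knob is at (217,160) with its pointer up, so the bar is aligned with the gripper; the measured angles are 43.1° and 43.4°. Descending to grip.

```bash
python3 - <<'E'
from h import *
L=np.load("w1.npz")["w"].reshape(-1,3);q=L[:,:2]-[.6052,-.0931]
bx=q@[np.cos(.126),np.sin(.126)];by=q@[-np.sin(.126),np.cos(.126)]
for lo in range(-90,70,20):
    m=(bx*1e3>lo)&(bx*1e3<lo+20)&(abs(by-.0475)<.015);print(lo,m.sum(),np.round(np.percentile(L[m,2],[10,50,90]),4) if m.sum() else 0)
E
python3 -m handwheel '[[0,0,-1,30,0,0,0],[0,0,0,30,0,0,0],[0,0,0,20,0,0,0],[0,0,0,12,0,0,0],[0,0,0,10,0,0,0],[0,0,0,0,0,0,0]]'
python3 -m handwheel '[[1,0,0,0,0,0,0],[1,0,0,0,0,0,0],[1,0,0,0,0,0,0],[1,0,0,0,0,0,0],[1,0,0,0,0,0,0],[1,0,0,0,0,0,0]]' 45
```

```text
-90 926 [0.0752 0.0761 0.0771]
-70 1006 [0.075  0.0761 0.0771]
-50 1041 [0.0744 0.0753 0.0762]
-30 1071 [0.0743 0.0753 0.0762]
-10 1131 [0.0743 0.0753 0.0762]
10 1171 [0.0744 0.0753 0.0762]
30 1233 [0.0744 0.0755 0.0766]
50 1221 [0.0653 0.0756 0.077 ]
clock: 12.0
position: [0.6026, -0.1714, 0.1172]
tcp_rot: [[0.728, 0.685, -0.001], [0.685, -0.728, 0.0], [-0.001, -0.001, -1.0]]
wrist_force: [0.1, 0.4, -0.3]
gripper_width: 0.502
gripper_force: 0.0
clock: 12.6
position: [0.6029, -0.1713, 0.1184]
tcp_rot: [[0.728, 0.686, 0.0], [0.686, -0.728, 0.0], [0.0, -0.0, -1.0]]
wrist_force: [-0.2, 0.8, 4.5]
gripper_width: 0.137
gripper_force: 45.0
```

```bash
python3 -m handwheel '[[1,0,0,0,0,0,0.08],[1,0,0,0,0,0,0.08],[1,0,0,0,0,0,0.08],[1,0,0,0,0,0,0.08],[1,0,0,0,0,0,0.08],[1,0,0,0,0,0,0.08],[1,0,0,0,0,0,0.08]]'
python3 -c "
from rig import *;print(read_state()['moment'])"
python3 -m handwheel '[[1,0,0,0,0,0,0.08],[1,0,0,0,0,0,0.08],[1,0,0,0,0,0,0.08],[1,0,0,0,0,0,0.08],[1,0,0,0,0,0,0.08],[1,0,0,0,0,0,0.08],[1,0,0,0,0,0,0.08],[1,0,0,0,0,0,0.08]]'
python3 -m handwheel '[[1,0,0,0,0,0,0.06],[1,0,0,0,0,0,0.03],[1,0,0,0,0,0,0]]'
python3 - <<'E'
from h import *
s=read_state();R=s["tcp_rot"];print(s["moment"],s["joints"][6],"turn",np.arctan2(.686,.728)-np.arctan2(R[1,0],R[0,0]))
f=grab_frame("wrist");cv2.imwrite("pics/w2.png",f["color"][120:440,120:600][...,::-1])
E
```

```text
clock: 13.3
position: [0.6033, -0.172, 0.1185]
tcp_rot: [[0.981, 0.192, 0.001], [0.192, -0.981, -0.001], [0.001, 0.001, -1.0]]
wrist_force: [0.2, -0.2, 1.7]
gripper_width: 0.134
gripper_force: 45.0
[-0.32516851  0.1572795   0.21129469]
clock: 14.1
position: [0.6031, -0.1729, 0.1185]
tcp_rot: [[0.901, -0.433, 0.001], [-0.433, -0.901, -0.003], [0.002, 0.002, -1.0]]
wrist_force: [0.4, -4.0, 0.8]
gripper_width: 0.134
gripper_force: 45.0
clock: 14.4
position: [0.6031, -0.173, 0.1185]
tcp_rot: [[0.86, -0.51, 0.001], [-0.51, -0.86, -0.003], [0.002, 0.002, -1.0]]
wrist_force: [0.1, -4.4, 2.3]
gripper_width: 0.136
gripper_force: 45.0
[-1.19641659  0.25235558  0.23402441] -57.07145696071554 turn 1.2908199149700543
```

View pics/w2.png

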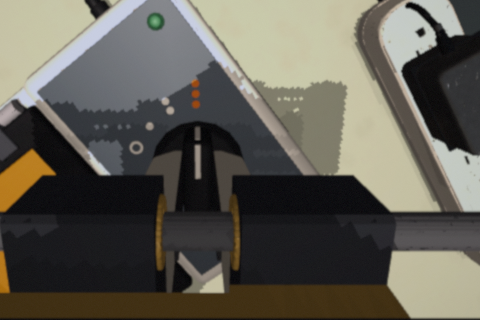

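The pointer at (197,150) aims straight at the three orange dots (195,85–105). Holding there.

```bash
for i in 1 2 3 4; do python3 -m handwheel '[[1,0,0,0,0,0,0],[1,0,0,0,0,0,0],[1,0,0,0,0,0,0],[1,0,0,0,0,0,0],[1,0,0,0,0,0,0],[1,0,0,0,0,0,0],[1,0,0,0,0,0,0],[1,0,0,0,0,0,0]]' | grep -E "clock|tcp_rot|grip"; done
python3 - <<'E'
from h import *
s=read_state();R=s["tcp_rot"];print(s["moment"],"turn",np.arctan2(.686,.728)-np.arctan2(R[1,0],R[0,0]))
f=grab_frame("wrist");g=f["color"][120:440,120:600][...,::-1];a=cv2.imread("pics/w2.png")
print("diff knob",cv2.absdiff(g,a)[120:180,160:240].mean(),cv2.absdiff(g,a)[60:120,100:220].mean())
cv2.imwrite("pics/w3.png",g)
t=grab_frame("scene");
for q,o in(("glue_tube",(.423,.128)),("wax_tin",(.56,.278)),("dropper_bottle",(.344,-.188))):print(q,[(np.round(r["location"],3),round(r["score"],2)) for r in look_for(t,q)[:1]],o)
E
```

```text
clock: 15.25
tcp_rot: [[0.861, -0.509, 0.001], [-0.509, -0.861, -0.003], [0.002, 0.002, -1.0]]
gripper_width: 0.136
gripper_force: 45.0
clock: 16.05
tcp_rot: [[0.861, -0.509, 0.001], [-0.509, -0.861, -0.003], [0.002, 0.002, -1.0]]
gripper_width: 0.135
gripper_force: 45.0
clock: 16.85
tcp_rot: [[0.861, -0.509, 0.001], [-0.509, -0.861, -0.003], [0.002, 0.002, -1.0]]
gripper_width: 0.138
gripper_force: 45.0
clock: 17.65
tcp_rot: [[0.861, -0.509, 0.001], [-0.509, -0.861, -0.003], [0.002, 0.002, -1.0]]
gripper_width: 0.134
gripper_force: 45.0
[-1.25977516  0.21605457  0.18550849] turn 1.2898194913785266
diff knob 1.4633333333333334 0.9412962962962963
glue_tube [(array([0.424, 0.128, 0.015]), 0.73)] (0.423, 0.128)
wax_tin [(array([0.562, 0.28 , 0.021]), 0.78)] (0.56, 0.278)
dropper_bottle [(array([ 0.344, -0.188,  0.05 ]), 0.94)] (0.344, -0.188)
```

View pics/w3.png

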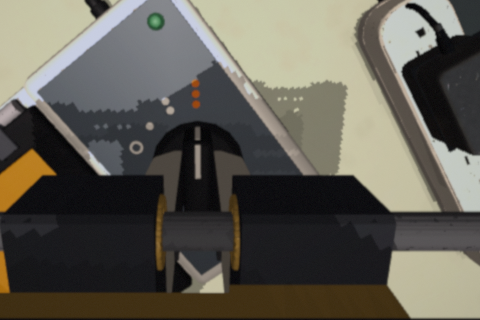

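The view is unchanged: the pointer at (197,150) is still on the orange dots (195,95) after 3.3 s, and the bystanders haven't moved.

```bash
python3 -c "
from rig import *;print(sign_off())"
```

```text
the job is handed in; nothing more can be done
None
```

The lid was shut first, then the dial was turned to the third click and held there for more than 3 s. I handed the job in while still holding it, with the whistle in place when seen through the shut lid and the glue tube, wax tin and dropper bottle unmoved.

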